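# Put the parts cups away in the equipment enclosure

## Task

Lift the drop bolt of the equipment enclosure and swing its latched left leaf wide open (about square or more) while the right leaf is still shut, then swing the overlapped right leaf wide open and draw the sliding tray fully out. Nest all the parts cups standing on the table, mouths up, into a single upright stack in the tray, then push the tray fully home with the stack in it. Leave both leaves wide open and the other things on the table where they are.

Things in the scene. Friction and masses are not known exactly. Their poses are not given: they have to be found in the camera images.
- cabinet: fixed low black equipment enclosure, 320 wide, 290 deep, 180 mm high, front to the robot. Origin: on the table, mid-width, at the plane of the shut leaves' backs; x points into it, y to the left as the robot faces it. Roof (underside at 174 mm) has a cable notch open to the front, 200 wide and 85 mm deep, through which the tray's post is reached from above
- bolt (a joint): lift of the drop bolt that latches the left leaf: 0 down, 0.040 m up. A 10 mm rod hangs 25 mm down in front of the left leaf's top edge; the leaf is free above about 0.027 m. Friction (about 3 N) keeps the bolt where it is left
- bolt_knob (a point): centre of the bolt's black knob, an upright cylinder of 22 mm diameter and 26 mm height above the enclosure's left front corner; its top is free. It rises with the bolt
- leaf_a (a joint): opening angle (rad) of the left leaf, the latched one: 0 shut, swings towards the robot and outwards, stop at 1.9. Its meeting edge has an aluminium strip that overlaps the front of the right leaf by 20 mm. Light friction; stays where it is left
- leaf_a_handle (a point): left leaf's handle: an upright 14 mm round steel post, free at the top, standing 50 mm off the leaf's face on a stem 115 mm above the table; the point is on its axis 165 mm up, 20 mm below its top, and moves with the leaf
- leaf_a_hinge (a point): point on the left leaf's vertical hinge axis (the leaf's outer front corner), 165 mm above the table. The leaf is 159 wide, 15 thick, from 12 to 170 mm above the table
- leaf_b (a joint): opening angle (rad) of the right leaf, the overlapped one: 0 shut, swings towards the robot and outwards, stop at 1.9; light friction, stays where it is left
- leaf_b_handle (a point): right leaf's handle post, same form as the left one's; the point is on its axis 165 mm up, 20 mm below its top, and moves with the leaf
- leaf_b_hinge (a point): point on the right leaf's vertical hinge axis (the leaf's outer front corner), 165 mm above the table
- tray (a joint): travel (m) of the sliding tray inside: 0 fully home, 0.19 fully out towards the robot (against the enclosure's x). Friction about 1.5 N. It can come out only between the open leaves
- tray_handle (a point): the tray's pull: an upright black post at the middle of its front edge, 12 mm (along the slide) by 16 mm, top free at 190 mm above the table; the point is on its axis at 168 mm and moves with the tray
- tray_in (a point): point on the tray's floor (15 mm above the table), 73 mm behind the pull post on the centre line; moves with the tray, axes as the enclosure's. Floor 230 by 230 mm inside, from 80 mm in front of this point to 150 mm behind it; rim 28 mm above the floor. A stack of four cups on it, 145 mm above the table at the top, passes under the roof
- cup1_mid (a point): white plastic round open cup with a weighted foot, 52 mm tall, 150 g, one of up to four alike (may be absent). Foot tapers from 48 mm diameter at the bottom to 54 mm at 24 mm up; step; straight collar of 66 mm outer diameter from 26 mm up to the rim; wall 3 mm. Nested, its step sits on the lower cup's rim, 26 mm higher than that cup. Point: on the axis, 26 mm above the underside; z towards the mouth
- cup2_mid (a point): white plastic round open cup with a weighted foot, 52 mm tall, 150 g, one of up to four alike (may be absent). Foot tapers from 48 mm diameter at the bottom to 54 mm at 24 mm up; step; straight collar of 66 mm outer diameter from 26 mm up to the rim; wall 3 mm. Nested, its step sits on the lower cup's rim, 26 mm higher than that cup. Point: on the axis, 26 mm above the underside; z towards the mouth
- cup3_mid (a point): white plastic round open cup with a weighted foot, 52 mm tall, 150 g, one of up to four alike (may be absent). Foot tapers from 48 mm diameter at the bottom to 54 mm at 24 mm up; step; straight collar of 66 mm outer diameter from 26 mm up to the rim; wall 3 mm. Nested, its step sits on the lower cup's rim, 26 mm higher than that cup. Point: on the axis, 26 mm above the underside; z towards the mouth
- cup4_mid (a point): white plastic round open cup with a weighted foot, 52 mm tall, 150 g, one of up to four alike (may be absent). Foot tapers from 48 mm diameter at the bottom to 54 mm at 24 mm up; step; straight collar of 66 mm outer diameter from 26 mm up to the rim; wall 3 mm. Nested, its step sits on the lower cup's rim, 26 mm higher than that cup. Point: on the axis, 26 mm above the underside; z towards the mouth
- tape_roll: bystander: black roll of fastening tape lying flat, 96 mm across, 25 mm high; origin under its centre
- carton: bystander: small brown carton, 110 x 70 x 50 mm high; origin under its centre
- power_brick: bystander: black power brick, 120 x 55 x 34 mm high; origin under its centre
Not all that is in view belongs to the job. Leave any orange look-alike of the part that bears cup4_mid alone.

How it is judged:
On the way, in this order (a step that is already met when the one before it is completed fails the run):
1. the bolt is lifted clear with the left leaf still shut (value of joint bolt above 0.026 m and value of joint leaf_a below 0.15 rad), for 0.1 s.
2. the left leaf is wide open (over 1.3 rad) while the right leaf is still shut (under 0.15 rad) (value of joint leaf_a above 1.3 rad and value of joint leaf_b below 0.15 rad), for 0.2 s.
3. both leaves are wide open (over 1.3 rad, left one over 1.25) (value of joint leaf_a above 1.25 rad and value of joint leaf_b above 1.3 rad), for 0.2 s.
4. the tray is out (over 0.17 m) (value of joint tray above 0.17 m), for 0.2 s.
5. all cups present are nested upright in one stack in the drawn-out tray (angle between each of cup1_mid, cup2_mid, cup3_mid, cup4_mid's own z axis and vertical below 0.12 rad and x of cup1_mid in the frame of tray_in between -0.08 and 0.15 m and z of cup1_mid in the frame of tray_in between 0.021 and 0.11 m and horizontal distance between cup1_mid and cup2_mid below 0.013 m and distance between cup1_mid and cup2_mid below 0.086 m and horizontal distance between each of cup1_mid, cup2_mid and cup3_mid below 0.013 m and distance between each of cup1_mid, cup2_mid and cup3_mid below 0.086 m and horizontal distance between each of cup1_mid, cup2_mid, cup3_mid and cup4_mid below 0.013 m and distance between each of cup1_mid, cup2_mid, cup3_mid and cup4_mid below 0.086 m and x of cup2_mid in the frame of tray_in between -0.08 and 0.15 m and z of cup2_mid in the frame of tray_in between 0.021 and 0.11 m and x of cup3_mid in the frame of tray_in between -0.08 and 0.15 m and z of cup3_mid in the frame of tray_in between 0.021 and 0.11 m and x of cup4_mid in the frame of tray_in between -0.08 and 0.15 m and z of cup4_mid in the frame of tray_in between 0.021 and 0.11 m and value of joint tray above 0.1 m), for 0.3 s.
At the end, for the whole second after the job is handed in: all cups present stand upright (within 0.12 rad) in one nested stack in the tray (axes within 13 mm of one another), at rest; the tray is home (under 12 mm out); both leaves stand open over 1.25 rad (angle between each of cup1_mid, cup2_mid, cup3_mid, cup4_mid's own z axis and vertical below 0.12 rad and x of cup1_mid in the frame of tray_in between -0.08 and 0.15 m and z of cup1_mid in the frame of tray_in between 0.021 and 0.11 m and horizontal distance between cup1_mid and cup2_mid below 0.013 m and distance between cup1_mid and cup2_mid below 0.086 m and horizontal distance between each of cup1_mid, cup2_mid and cup3_mid below 0.013 m and distance between each of cup1_mid, cup2_mid and cup3_mid below 0.086 m and horizontal distance between each of cup1_mid, cup2_mid, cup3_mid and cup4_mid below 0.013 m and distance between each of cup1_mid, cup2_mid, cup3_mid and cup4_mid below 0.086 m and x of cup2_mid in the frame of tray_in between -0.08 and 0.15 m and z of cup2_mid in the frame of tray_in between 0.021 and 0.11 m and x of cup3_mid in the frame of tray_in between -0.08 and 0.15 m and z of cup3_mid in the frame of tray_in between 0.021 and 0.11 m and x of cup4_mid in the frame of tray_in between -0.08 and 0.15 m and z of cup4_mid in the frame of tray_in between 0.021 and 0.11 m and linear speed of each of cup1, cup2, cup3, cup4 below 0.02 m/s and value of joint tray below 0.012 m and value of joint each of leaf_a, leaf_b above 1.25 rad); the robot touches nothing.
It fails at once if a bystander is moved by more than 30 mm (distance of any of tape_roll, carton, power_brick from where it was at the start of the episode above 0.03 m).
Of cup1, cup2, cup3, cup4 only 2 to 4 are there at a start; the rules pass over those that are not, and their reading is None.
At some moment in a run one of cup1, cup2, cup3, cup4 may be knocked a few centimetres aside while the robot is not near it.
It also fails if it takes over 210 s, if anything falls off the work surface, if the arm or the gripper's body presses on something with over 40 N, if the wrist force passes 120 N, or if a joint passes its speed limit or range.

## Robot

A 6-joint arm with a two-finger parallel gripper is mounted at the origin on the work surface. World frame = base frame: x ahead of the robot, y to its left, z up, the work surface at z = 0. Lengths are in m, angles in rad, forces in N, time in s.
With the tool pointing down it reaches from about 0.275 to 0.875 m from the base axis. Payload 12.5 kg.
Tool frame: the origin (TCP) lies at the very end of the fingers, on their centre line; the grasp point (between the pads) lies 19 mm behind it; x points along the fingers, y is the direction in which the jaws open and shut, and the axes are right-handed (so a half turn about x gives the same grasp; the last joint's range is limited). The gripper opens to 85 mm and grips with 20 to 120 N. Pads are 22 mm wide; open, the fingers measure 114 mm over their backs; the gripper's body (76 mm by 85 mm) begins 54 mm behind the grasp point. The pads swing forward as they close: fully open they stand 13 mm farther back than shut.
Start: joints at [-0.085, 0.351, 1.652, -0, 1.139, -0.085], TCP at [0.55, 0, 0.231] pointing down, gripper open.
Joint ranges: [-2.75, 2.75], [-0.79, 2.1], [0.01, 2.65], [-1.57, 4.71], [0.07, 3.14], [-2.87, 2.87]. Speed limits (rad/s): [2.22, 2.22, 2.79, 3.14, 3.14, 3.14].

## Interface

Orientations are given as a 3x3 rotation matrix whose columns are the frame's x, y, z axes.
In Python, from bench import manip gives the robot as it stands. Calls block until the motion is done:
- manip.move_ptp(position, orientation): joint-space move of the TCP to a pose.
- manip.move_l(position, attitude=None, max_speed=0.15): straight line of the TCP; attitude=None keeps the orientation; max_speed is the mean speed in m/s.
- manip.move_j(angles): joint-space move.
- manip.set_gripper(opening, effort=None): opening from 0.0 (shut) to 1.0 (fully open); effort is the grip in N (None keeps the last); returns when the fingers have stopped.
- manip.dwell(seconds).
- manip.inverse_kinematics(position, orientation): joint angles nearest the present ones, or None.
- manip.grab_frame(name): name is "scene" or "side" or "wrist"; returns (picture, depth): 420x560x3 uint8, red, green, blue; 420x560 float32, m along the optical axis (not along the pixel's ray), 0 where there is no reading.
- manip.get_calibration(name): a dict with "camera_matrix" (3x3 intrinsics, pixels), "R" (3x3) and "t" (3): a world point X has camera coordinates R X + t. Camera axes: x right, y down, z forward; pixel columns grow to the right and rows downward; lengths in m; the calibration is good to about 2 mm. The wrist camera is an equidistant fisheye: a pixel r from the principal point sees the ray r / f radians off the axis. A picture is of the moment at which its call begins: read the wrist's pose just before it. get_calibration takes no time and is no camera call; for the wrist camera it gives the pose at the moment of the call.
A pose or a line that the arm cannot do raises manip.Unreachable and nothing moves.
- manip.sign_off(): hands the job in, once; it reports no verdict.
Trained networks look in the newest picture that a camera, given by its name, has taken for a name from the list of things; names that differ only in an ending like _2 or _b are one class to them, and where a whole thing is asked for, a point or a joint stands for the part that bears it (a point fixed in the world has none). Each returns a list of dicts, best first, with "confidence" (0 to 1); they miss things now and then, are a little off and sometimes report something else, mostly with a low value. They report only what shows in the picture. A call takes as long as a camera call. They do not tell look-alikes from the thing itself.
- manip.look_for(camera, name): "at" ([x, y, z] in m, in world coordinates, good to about 4 mm: the middle of the surface that is visible of it).
Readings, each from a call of its own:
- manip.current_time(): time.
- manip.current_qpos(): joint angles.
- manip.current_joint_vel(): joint speeds.
- manip.current_joint_torque(): joint torques, N m.
- manip.current_ee_pos(): TCP position.
- manip.current_tcp_rot(): TCP orientation.
- manip.current_force(): force on the tool from outside, world axes, zero at the start.
- manip.current_ft_torque(): the same for the moment, N m.
- manip.current_grip_width(): opening from 0.0 (shut) to 1.0 (fully open).
Only numpy, scipy, OpenCV 4.12 (cv2) and the standard library are available. Lean on these libraries where they do the work, as an engineer would, in place of code of your own. Each camera call takes 0.05 s, during which the arm holds its last target. There are 200 camera calls.

## Working session

There is one attempt and no reset: what is moved stays moved. The work goes in short steps, each a Python script; the robot and the scene stay as the last script left them, time stands still between calls to the robot, and variables do not carry over. Pictures are saved under pics/ and viewed, about 12 in all and at most 16, crops included, and the job is handed in when it is done.

```bash
mkdir -p pics; ls; python3 - <<'E'
from bench import manip as m
import cv2,numpy as np
for c in("scene","side"):
    p,d=m.grab_frame(c); cv2.imwrite(f"pics/{c}0.png",p[:,:,::-1])
    for n in["cabinet","bolt_knob","leaf_a_handle","leaf_b_handle","cup1_mid","tape_roll","carton","power_brick","tray_handle","leaf_a"]:
        print(c,n,[(round(r["confidence"],2),np.round(r["at"],3).tolist()) for r in m.look_for(c,n)])
    k=m.get_calibration(c);print(np.round(-k["R"].T@k["t"],3))
print(m.current_time())
E
```

```text
pics
scene cabinet [(0.79, [0.768, -0.038, 0.178])]
scene bolt_knob []
scene leaf_a_handle [(0.64, [0.62, 0.042, 0.124]), (0.27, [0.614, -0.06, 0.146]), (0.21, [0.554, -0.514, 0.056])]
scene leaf_b_handle [(0.7, [0.617, -0.063, 0.148])]
scene cup1_mid [(0.61, [0.43, 0.346, 0.031]), (0.15, [0.621, 0.046, 0.122])]
scene tape_roll [(0.83, [0.363, -0.137, 0.026])]
scene carton [(0.75, [0.554, -0.513, 0.054])]
scene power_brick [(0.96, [0.561, 0.477, 0.031])]
scene tray_handle [(0.75, [0.652, 0.01, 0.032])]
scene leaf_a [(0.92, [0.622, 0.046, 0.122]), (0.88, [0.616, -0.062, 0.149])]
[ 1.026 -0.66   1.491]
side cabinet [(0.76, [0.728, 0.088, 0.134])]
side bolt_knob [(0.51, [0.599, 0.129, 0.214])]
side leaf_a_handle [(0.56, [0.607, 0.063, 0.105]), (0.36, [0.768, -0.125, 0.046]), (0.2, [0.728, 0.087, 0.138])]
side leaf_b_handle [(0.88, [0.606, -0.086, 0.124])]
side cup1_mid [(0.67, [0.538, -0.48, 0.041]), (0.64, [0.433, 0.34, 0.032]), (0.57, [0.601, -0.084, 0.123])]
side tape_roll [(0.19, [0.727, 0.087, 0.135])]
side carton [(0.68, [0.536, -0.478, 0.037]), (0.29, [0.545, 0.501, 0.032])]
side power_brick [(0.79, [0.55, 0.499, 0.029])]
side tray_handle [(0.48, [0.774, -0.123, 0.041])]
side leaf_a [(0.84, [0.608, -0.086, 0.119]), (0.57, [0.607, 0.061, 0.103])]
[-0.134  1.064  0.9  ]
1.1
```

View pics/scene0.png

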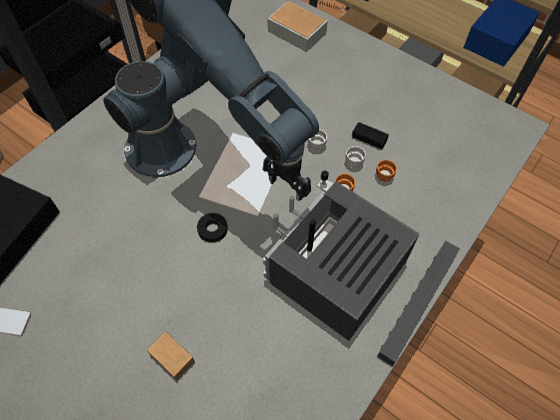

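View pics/side0.png

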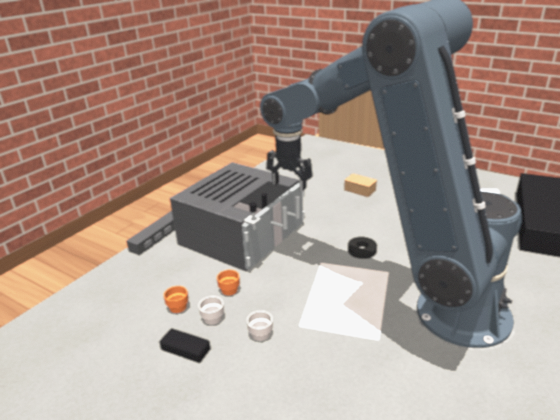

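Two white cups (scene px (317,140), (355,155)), two orange look-alikes near the cabinet's left, tape by (212,227). Next I'll locate the cabinet and cups from depth.

```bash
cat > h.py <<'E'
from bench import manip as m
import cv2,numpy as np
from scipy.optimize import least_squares
def cloud(c):
    p,d=m.grab_frame(c);k=m.get_calibration(c);K=k["camera_matrix"]
    v,u=np.indices(d.shape)
    P=np.stack([(u-K[0,2])*d/K[0,0],(v-K[1,2])*d/K[1,1],d],-1)
    W=(P-k["t"])@k["R"]; W[d<=0]=np.nan
    return p,W
def circ(xy,r=None):
    f=lambda q:np.hypot(xy[:,0]-q[0],xy[:,1]-q[1])-(r or q[2])
    s=least_squares(f,[*xy.mean(0),.03],loss="soft_l1",f_scale=.002);return s.x,np.abs(s.fun).mean()
def cups(c,show=True):
    p,W=cloud(c);q=p.astype(int);hsv=cv2.cvtColor(p,cv2.COLOR_RGB2HSV)
    out=[]
    m1=(W[...,2]>.040)&(W[...,2]<.060)&(np.hypot(W[...,0],W[...,1])>.25)&(np.hypot(W[...,0],W[...,1])<.9)
    n,l,st,ce=cv2.connectedComponentsWithStats(cv2.dilate(m1.astype(np.uint8),np.ones((3,3))))
    for i in range(1,n):
        s=(l==i)&m1
        if s.sum()<12: continue
        xy=W[s][:,:2]; 
        if np.ptp(xy,axis=0).max()>.11: continue
        x,e=circ(xy); h=np.median(hsv[s],0); out.append((x,e,h,ce[i],s.sum()))
        if show: print(c,np.round(x,3),round(e,4),h,ce[i].round(),s.sum())
    return out
E
python3 - <<'E'
from h import *
for c in("scene","side"):
    cups(c)
    p,W=cloud(c)
    g=(W[...,2]>.173)&(W[...,2]<.187)&(W[...,0]>.5)&(W[...,0]<1.05)&(abs(W[...,1])<.35)
    n,l,st,ce=cv2.connectedComponentsWithStats(g.astype(np.uint8)); i=1+st[1:,4].argmax(); X=W[l==i]
    r=cv2.minAreaRect(X[:,:2].astype(np.float32)*1000);print(c,r,X[:,2].mean());print(cv2.boxPoints(r))
    # small things above roof / handles
    for lo,hi in((.188,.226),):
        g=(W[...,2]>lo)&(W[...,2]<hi)&(W[...,0]>.5)&(abs(W[...,1])<.3)
        n,l,st,ce=cv2.connectedComponentsWithStats(g.astype(np.uint8))
        for i in range(1,n):
            if st[i,4]>5: X=W[l==i];print(' comp',ce[i].round(),st[i,4],np.median(X,0).round(3),X[:,2].max().round(3))
E
```

```text
scene [-0.751  0.011  0.042] 0.0046 [80. 31. 26.] [18. 49.] 79
scene [0.427 0.344 0.031] 0.0018 [ 18.  11. 125.] [319. 139.] 83
scene [0.58  0.485 0.024] 0.0063 [99. 17. 31.] [374. 134.] 23
scene [0.574 0.363 0.031] 0.002 [ 20.  12. 131.] [355. 154.] 119
scene [0.687 0.379 0.032] 0.0016 [ 13.  188.5 134. ] [386. 168.] 118
scene [0.609 0.246 0.031] 0.0015 [ 13.  185.5 146.5] [346. 179.] 76
scene [0.654 0.108 0.04 ] 0.0039 [75. 14. 35.] [330. 211.] 86
scene [0.71  0.059 0.07 ] 0.0041 [ 17.5  16.5 131. ] [325. 225.] 50
scene [ 3.438e+00 -2.000e-03  2.819e+00] 0.0006 [70. 10. 54.] [300. 239.] 43
scene [ 0.67  -0.036  0.03 ] 0.0027 [45. 11. 78.] [306. 247.] 35
scene ((747.5849609375, -9.693344116210938), (325.6504211425781, 324.8660888671875), 89.44207763671875) 0.18052370951720723
[[ 583.5741  -170.92915]
 [ 908.4248  -174.09251]
 [ 911.5958   151.54247]
 [ 586.7451   154.70583]]
 comp [324. 179.] 28 [0.602 0.115 0.216] 0.226
 comp [312. 221.] 21 [ 0.652 -0.01   0.191] 0.194
side [0.843 0.826 0.993] 0.0022 [15.  7. 72.] [253. 200.] 68
side [0.837 0.053 0.179] 0.0026 [  8.   19.5 163.5] [243. 205.] 20
side [0.609 0.247 0.032] 0.0016 [ 11.  168.5 223. ] [227. 278.] 180
side [0.688 0.38  0.031] 0.0014 [ 11.  169.  224.5] [175. 295.] 212
side [0.574 0.365 0.031] 0.0013 [ 14.  16. 222.] [210. 306.] 216
side [0.428 0.346 0.031] 0.0012 [ 14.   15.5 221.5] [259. 321.] 228
side ((750.7047119140625, -11.4937744140625), (332.7833251953125, 330.4506530761719), 89.61891174316406) 0.18034578693467662
[[ 584.37634 -176.7828 ]
 [ 914.8197  -178.98071]
 [ 917.0331   153.79526]
 [ 586.5897   155.99316]]
 comp [ 8. 93.] 139 [ 2.459 -0.25   0.206] 0.226
 comp [264. 194.] 10 [ 0.65  -0.008  0.19 ] 0.193
 comp [252. 211.] 54 [0.595 0.126 0.214] 0.226
```

```bash
cat >> h.py <<'E'
def wcloud():
    k=m.get_calibration("wrist");p,d=m.grab_frame("wrist");K=k["camera_matrix"]
    v,u=np.indices(d.shape);a=(u-K[0,2])/K[0,0];b=(v-K[1,2])/K[1,1];r=np.hypot(a,b)+1e-9
    t=np.tan(np.minimum(r,1.5))/r
    P=np.stack([a*t*d,b*t*d,d],-1);W=(P-k["t"])@k["R"];W[(d<=0)|(r>1.35)]=np.nan
    return p,W
def comps(W,lo,hi,box,mn=5):
    g=(W[...,2]>lo)&(W[...,2]<hi)&(W[...,0]>box[0])&(W[...,0]<box[1])&(W[...,1]>box[2])&(W[...,1]<box[3])
    n,l,st,ce=cv2.connectedComponentsWithStats(g.astype(np.uint8))
    for i in range(1,n):
        if st[i,4]>=mn:
            X=W[l==i];print(' comp',ce[i].round(),st[i,4],((X.min(0)+X.max(0))/2).round(3),np.ptp(X,axis=0).round(3))
E
python3 - <<'E'
from h import *
print(np.round(m.current_tcp_rot(),3).tolist())
R=m.current_tcp_rot()
m.move_ptp([.42,0,.42],R)
p,W=wcloud();cv2.imwrite("pics/w1.png",p[:,:,::-1])
print("wrist");comps(W,.174,.190,(.45,.6,-.3,.3));comps(W,.195,.23,(.5,.7,-.3,.3))
np.save("W.npy",W)
for c in("scene","side"):
    p,W=cloud(c);print(c);comps(W,.172,.190,(.45,.6,-.3,.3));comps(W,.19,.23,(.5,.7,-.3,.3))
    if c=="scene":
        cv2.imwrite("pics/scene1.png",p[:,:,::-1])
        g=(W[...,2]>.175)&(W[...,2]<.185);X=W[g]
        for name,ax,b,lo,hi,f in(("back",0,1,-.15,.13,np.max),("left",1,0,.66,.87,np.max),("right",1,0,.66,.87,np.min)):
            bins=np.linspace(lo,hi,13);c_=(bins[1:]+bins[:-1])/2
            Y=X[(X[:,0]>.6)&(X[:,0]<1)&(abs(X[:,1])<.3)]
            e=[f(Y[(Y[:,b]>i)&(Y[:,b]<j)][:,ax]) for i,j in zip(bins,bins[1:])]
            print(name,np.polyfit(c_,e,1).round(4),np.round(e,3))
E
```

```text
[[0.0, 1.0, -0.0], [0.0, -0.0, -1.0], [-1.0, 0.0, -0.0]]
wrist
 comp [422.  84.] 295 [0.593 0.121 0.181] [0.014 0.034 0.015]
 comp [392. 162.] 110 [0.555 0.022 0.18 ] [0.012 0.013 0.011]
 comp [386. 219.] 112 [ 0.555 -0.053  0.18 ] [0.014 0.013 0.012]
 comp [436.  83.] 151 [0.593 0.12  0.213] [0.012 0.021 0.034]
scene
 comp [320. 184.] 30 [0.592 0.116 0.181] [0.015 0.024 0.016]
 comp [291. 198.] 21 [0.555 0.021 0.181] [0.013 0.013 0.017]
 comp [276. 216.] 24 [ 0.555 -0.053  0.181] [0.012 0.015 0.016]
 comp [324. 179.] 34 [0.602 0.116 0.21 ] [0.016 0.015 0.039]
 comp [313. 221.] 11 [ 0.652 -0.01   0.193] [0.011 0.015 0.006]
back [0.0092 0.9096] [0.908 0.909 0.909 0.909 0.909 0.909 0.91  0.909 0.91  0.91  0.911 0.911]
left [-0.011   0.1582] [0.152 0.15  0.15  0.151 0.149 0.15  0.15  0.149 0.15  0.148 0.149 0.148]
right [-0.0117 -0.1623] [-0.17  -0.17  -0.171 -0.171 -0.171 -0.171 -0.172 -0.171 -0.171 -0.172
 -0.172 -0.173]
side
 comp [297. 198.] 21 [ 0.553 -0.049  0.181] [0.012 0.017 0.016]
 comp [284. 209.] 26 [0.555 0.024 0.181] [0.013 0.012 0.016]
 comp [254. 220.] 50 [0.592 0.122 0.182] [0.016 0.039 0.015]
 comp [263. 194.] 8 [ 0.652 -0.007  0.191] [0.01  0.015 0.002]
 comp [252. 211.] 57 [0.597 0.125 0.209] [0.02  0.019 0.037]
```

View pics/w1.png

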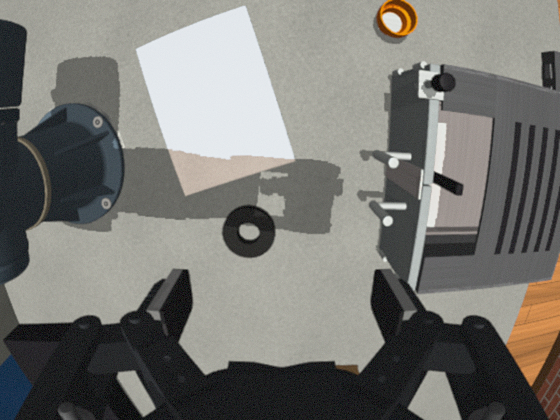

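```bash
cat >> h.py <<'E'
O=np.array([.620,-.0092]);YAW=-.0105
ex=np.array([np.cos(YAW),np.sin(YAW)]);ey=np.array([-ex[1],ex[0]])
def cab(x,y): return O+ex*x+ey*y
def rot(a):  # tool down, jaw axis (tool y) at angle a from world x
    y=np.array([np.cos(a),np.sin(a),0]);x=np.array([0,0,-1.]);return np.stack([x,y,np.cross(x,y)],1)
def st(*a): print(*a,'t',round(m.current_time(),1),'p',np.round(m.current_ee_pos(),3),'F',np.round(m.current_force(),1),'w',round(m.current_grip_width(),3))
def W_(mm): return mm/85.
E
python3 - <<'E'
from h import *
k=m.get_calibration("wrist");R=m.current_tcp_rot();c=-k["R"].T@k["t"];print("cam in tool",(R.T@(c-m.current_ee_pos())).round(3))
R=rot(0)
m.set_gripper(W_(55),30)
m.move_ptp([.599,.121,.28],R)
m.move_l([.599,.121,.199],max_speed=.1);st()
m.set_gripper(0,40);st()
m.move_l([.599,.121,.2365],max_speed=.05);st()
m.set_gripper(W_(50));m.move_l([.599,.121,.30]);st()
m.move_l([.45,.1,.40],max_speed=.3)
p,W=wcloud();comps(W,.174,.30,(.5,.6,-.3,.3))
p,W=cloud("scene");comps(W,.205,.30,(.55,.63,.05,.2));cups("scene")
E
```

```text
cam in tool [-0.141  0.    -0.078]
t 4.7 p [0.599 0.121 0.2  ] F [-0.8 -0.2 -0.4] w 0.643
t 5.1 p [0.599 0.121 0.199] F [-1.8  0.5  2.2] w 0.242
t 6.0 p [0.599 0.121 0.236] F [ 0.   0.9 -7.6] w 0.241
t 7.0 p [0.599 0.121 0.299] F [-0.  -0.7  0.3] w 0.59
 comp [419. 172.] 892 [0.593 0.121 0.223] [0.013 0.034 0.097]
 comp [367. 244.] 110 [0.556 0.021 0.18 ] [0.013 0.013 0.011]
 comp [325. 170.] 90 [0.598 0.122 0.242] [0.023 0.025 0.068]
scene [-0.748  0.009  0.039] 0.0049 [75. 31. 25.] [18. 49.] 97
scene [0.428 0.344 0.031] 0.0017 [ 20.  12. 120.] [317. 137.] 119
scene [0.606 0.495 0.022] 0.0043 [120.   21.   29.5] [380. 137.] 12
scene [0.574 0.363 0.032] 0.0018 [ 20.  12. 121.] [355. 155.] 127
scene [0.688 0.378 0.031] 0.0017 [ 13.  192.  123.5] [386. 168.] 118
scene [0.609 0.247 0.031] 0.0015 [ 13.  186.5 137.5] [347. 179.] 78
scene [0.655 0.107 0.041] 0.004 [80. 16. 33.] [330. 211.] 93
scene [0.724 0.057 0.083] 0.004 [ 21.5  13.  125. ] [324. 225.] 58
scene [-0.334 -0.001  0.954] 0.0007 [65. 10. 51.] [300. 239.] 40
scene [ 0.673 -0.037  0.031] 0.0028 [ 47.  10. 107.] [306. 247.] 39
```

```bash
cat >> h.py <<'E'
def swing(hinge,handle,sgn,a0,th_end,n=11,th0=0,z=.146):
    v=np.array(handle)-hinge
    for th in np.linspace(th0,th_end,n)[1:]:
        c,s=np.cos(sgn*th),np.sin(sgn*th)
        p=np.array(hinge)+[c*v[0]-s*v[1],s*v[0]+c*v[1]]
        m.move_l([*p,z],rot(a0+sgn*th),max_speed=.12)
        F=m.current_force()
        if np.linalg.norm(F)>25: st('HIGH',th);break
    st('end',th)
E
python3 - <<'E'
from h import *
H=cab(-.015,.160);h=[.5555,.0215];print(H)
m.set_gripper(W_(45))
m.move_ptp([*h,.24],rot(np.pi/2));m.move_l([*h,.146],max_speed=.1);st()
m.set_gripper(0,30);st()
swing(H,h,-1,np.pi/2,1.62)
m.set_gripper(W_(40));p=m.current_ee_pos();m.move_l([p[0],p[1],.26]);st()
print(m.current_qpos().round(2))
p,W=cloud("scene");comps(W,.174,.190,(.4,.6,-.3,.3));cv2.imwrite("pics/s2.png",p[:,:,::-1])
E
```

```text
[0.6066808  0.15094868]
t 10.8 p [0.556 0.021 0.147] F [0.5 0.2 0.9] w 0.524
t 11.1 p [0.556 0.021 0.147] F [-1.6 -5.5  3. ] w 0.154
end 1.62 t 14.6 p [0.48  0.208 0.146] F [-3.1  1.3  9.4] w 0.155
t 15.8 p [0.48  0.208 0.259] F [ 0.6  0.1 -1. ] w 0.468
[ 0.32  0.27  1.69 -0.    1.18  0.37]
 comp [308. 145.] 23 [0.48  0.209 0.182] [0.012 0.016 0.012]
 comp [326. 179.] 5 [0.596 0.139 0.179] [0.007 0.017 0.009]
 comp [320. 184.] 29 [0.592 0.116 0.182] [0.014 0.024 0.011]
 comp [276. 216.] 20 [ 0.555 -0.053  0.182] [0.012 0.015 0.016]
```

View pics/s2.png

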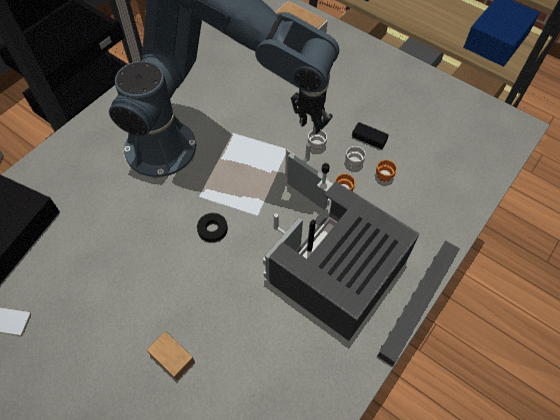

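```bash
python3 - <<'E'
from h import *
H=cab(-.015,-.160);h=[.5555,-.0525];print(H)
m.set_gripper(W_(45))
m.move_l([.42,.1,.30],rot(-np.pi/4),max_speed=.4)
m.move_ptp([*h,.24],rot(-np.pi/2));m.move_l([*h,.146],max_speed=.1);st()
m.set_gripper(0,30);st()
swing(H,h,1,-np.pi/2,1.62)
m.set_gripper(W_(40));p=m.current_ee_pos();m.move_l([p[0],p[1],.26]);st()
p,W=cloud("scene");comps(W,.174,.195,(.4,.7,-.3,.3))
m.set_gripper(W_(55))
m.move_ptp([.645,-.009,.27],rot(np.pi/2))
p,W=wcloud();comps(W,.185,.195,(.6,.7,-.1,.1))
cv2.imwrite("pics/w3.png",p[:,:,::-1])
E
```

```text
[ 0.60332086 -0.16903368]
t 18.9 p [ 0.556 -0.053  0.147] F [ 0.3 -1.1 -0.9] w 0.534
t 19.3 p [ 0.556 -0.054  0.147] F [ -0.6 -11.2   2.7] w 0.152
end 1.62 t 22.5 p [ 0.491 -0.223  0.147] F [ 7.3  1.5 -0.2] w 0.151
t 23.8 p [ 0.489 -0.222  0.259] F [-0.2 -0.3  0.7] w 0.474
 comp [308. 145.] 24 [0.48  0.207 0.183] [0.013 0.011 0.017]
 comp [337. 193.] 589 [0.643 0.121 0.184] [0.115 0.065 0.02 ]
 comp [312. 223.] 36 [ 0.652 -0.01   0.185] [0.013 0.019 0.021]
 comp [254. 244.] 7 [ 0.558 -0.161  0.176] [0.019 0.005 0.004]
 comp [220. 245.] 26 [ 0.489 -0.223  0.182] [0.014 0.014 0.015]
 comp [287. 257.] 607 [ 0.659 -0.14   0.181] [0.082 0.064 0.014]
 comp [281. 229.] 331 [ 0.653 -0.009  0.188] [0.012 0.015 0.005]
```

View pics/w3.png

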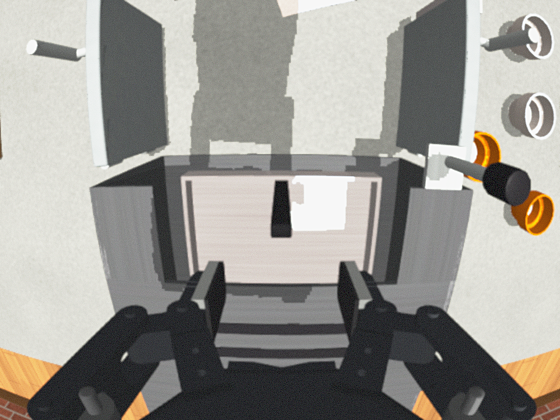

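```bash
python3 - <<'E'
from h import *
q=np.array([.6525,-.009])
m.move_l([*q,.27]);m.move_l([*q,.152],max_speed=.1);st()
m.set_gripper(0,40);st()
e=q-ex*.188
m.move_l([*e,.152],rot(np.pi/2+YAW),max_speed=.1);st()
m.set_gripper(W_(55));m.move_l([*e,.30],max_speed=.25);m.move_l([.42,.1,.42],max_speed=.3);
p,W=wcloud();comps(W,.180,.195,(.4,.56,-.1,.1));cv2.imwrite("pics/w4.png",p[:,:,::-1])
cups("side");cups("scene")
E
```

```text
t 26.8 p [ 0.653 -0.009  0.153] F [-0.  -0.9 -0.6] w 0.646
t 27.2 p [ 0.653 -0.01   0.152] F [-0.7 -6.5  1.9] w 0.181
t 29.3 p [ 0.465 -0.008  0.152] F [ -0.7 -12.7   2.4] w 0.179
 comp [195. 215.] 143 [ 0.464 -0.008  0.185] [0.012 0.016 0.01 ]
side [-14.139 374.603 375.047] 0.0024 [ 60.   2. 123.] [330. 224.] 128
side [ 104.571 -508.328  518.61 ] 0.0024 [135.  16.  34.] [544. 241.] 156
side [0.609 0.248 0.031] 0.0014 [ 11. 173. 206.] [227. 278.] 182
side [0.688 0.38  0.031] 0.0014 [ 11. 173. 206.] [175. 295.] 217
side [0.543 0.351 0.031] 0.0013 [ 14.  22. 205.] [223. 307.] 213
side [0.428 0.346 0.031] 0.0014 [ 14.  22. 204.] [259. 321.] 231
scene [-0.746  0.005  0.037] 0.0051 [70. 32. 24.] [18. 49.] 98
scene [0.565 0.488 0.024] 0.0088 [120.  21.  29.] [374. 133.] 35
scene [0.428 0.345 0.032] 0.0017 [ 20.  10. 123.] [317. 137.] 121
scene [0.543 0.35  0.032] 0.0019 [ 20.  12. 119.] [345. 153.] 127
scene [0.688 0.379 0.031] 0.0015 [ 13. 193. 124.] [386. 168.] 116
scene [0.609 0.246 0.032] 0.0015 [ 13.5 186.  137. ] [347. 179.] 74
scene [ 0.595 -0.068  0.142] 0.0031 [ 26.  12. 125.] [252. 220.] 64
```

View pics/w4.png

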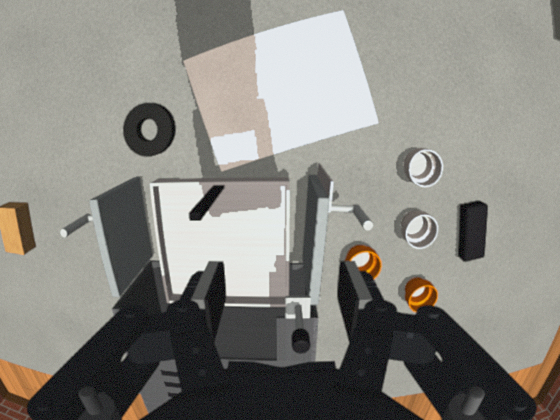

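```bash
cat >> h.py <<'E'
T=np.array([.558,-.009])
def pick(xy):
    m.set_gripper(1.0,40);m.move_ptp([*xy,.16],rot(0));m.move_l([*xy,.018],max_speed=.12);st('at cup')
    m.set_gripper(0,40);st('grip');m.move_l([*xy,.34],max_speed=.3);st('up')
def place(b):
    m.move_l([*T,.34],max_speed=.3);m.move_l([*T,b+.06],max_speed=.2);m.move_l([*T,b+.018],max_speed=.06);st('down')
    m.set_gripper(W_(77));st('open');m.move_l([*T,b+.05],max_speed=.08);m.move_l([*T,.34],max_speed=.3)
E
python3 - <<'E'
from h import *
w=[c for c in cups("side",0) if c[2][1]<60 and c[0][2]<.036 and c[0][2]>.026 and c[0][1]>.28]
print([c[0] for c in w])
c=max(w,key=lambda c:c[0][0])[0][:2]
pick(c);place(.0165)
m.move_l([.42,.15,.40],max_speed=.3)
p,W=cloud("scene");cv2.imwrite("pics/s5.png",p[:,:,::-1])
g=(W[...,2]>.060)&(W[...,2]<.075)&(abs(W[...,0]-T[0])<.045)&(abs(W[...,1]-T[1])<.045);print(g.sum(),circ(W[g][:,:2]) if g.sum()>10 else 0, np.nanmedian(W[g],0))
p,W=wcloud();cv2.imwrite("pics/w5.png",p[:,:,::-1])
g=(W[...,2]>.060)&(W[...,2]<.075)&(abs(W[...,0]-T[0])<.045)&(abs(W[...,1]-T[1])<.045);print(g.sum(),circ(W[g][:,:2]) if g.sum()>10 else 0)
cups("side")
E
```

```text
[array([0.54322067, 0.35143304, 0.03122491]), array([0.42799469, 0.34587717, 0.0312912 ])]
at cup t 34.8 p [0.544 0.352 0.019] F [-0.1 -0.   0.2] w 0.997
grip t 35.1 p [0.544 0.352 0.019] F [-1.  -0.6  6.8] w 0.758
up t 36.4 p [0.543 0.351 0.338] F [-0.4 -0.5 -1.8] w 0.76
down t 40.0 p [ 0.558 -0.009  0.034] F [ 0.5  0.2 -1.6] w 0.762
open t 40.3 p [ 0.558 -0.009  0.035] F [-0.2 -1.  -0.2] w 0.904
98 (array([ 0.55723469, -0.01018722,  0.03122843]), np.float64(0.0013151832021623656)) [ 0.55908939 -0.01152482  0.06619046]
214 (array([ 0.55778485, -0.00893242,  0.03122612]), np.float64(0.0007903077354808912))
side [ -5.907 222.825 223.075] 0.0024 [ 60.   2. 124.] [331. 224.] 136
side [ 0.558 -0.008  0.031] 0.0022 [ 12.  26. 193.] [292. 237.] 117
side [-0.037 -1.053  0.662] 0.0024 [130.  15.  35.] [548. 242.] 121
side [0.609 0.248 0.031] 0.0014 [ 11. 172. 207.] [227. 278.] 187
side [0.688 0.38  0.031] 0.0013 [ 11. 172. 212.] [175. 295.] 205
side [0.428 0.346 0.031] 0.0013 [ 14.  22. 206.] [259. 321.] 229
```

View pics/w5.png

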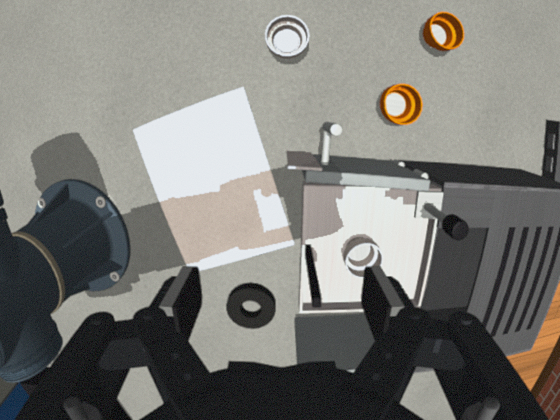

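The first cup stands upright in the tray at wrist px (362,255), and the second is still at (287,35). I'll nest the second one now.

```bash
python3 - <<'E'
from h import *
w=[c for c in cups("side",0) if c[2][1]<60 and .026<c[0][2]<.036 and c[0][1]>.28]
print([c[0] for c in w]); assert len(w)==1
pick(w[0][0][:2]);place(.0165+.026)
m.move_l([.42,.15,.40],max_speed=.3)
for n,(p,W) in(("scene",cloud("scene")),("wrist",wcloud()),("side",cloud("side"))):
    cv2.imwrite(f"pics/{n}6.png",p[:,:,::-1])
    g=(abs(W[...,0]-T[0])<.045)&(abs(W[...,1]-T[1])<.045)&(W[...,2]>.05);print(n,"zmax",np.percentile(W[g][:,2],[50,90,99]).round(3))
    g&=(W[...,2]>.086)&(W[...,2]<.1);print(g.sum(),circ(W[g][:,:2]) if g.sum()>10 else 0)
E
```

```text
[array([0.42802686, 0.34621903, 0.03122612])]
at cup t 45.8 p [0.428 0.346 0.019] F [ 0.2 -0.4 -0.4] w 0.999
grip t 46.1 p [0.428 0.346 0.019] F [-1.6 -1.6  6.8] w 0.752
up t 47.3 p [0.428 0.346 0.338] F [ 0.3  0.1 -2.6] w 0.751
down t 50.9 p [ 0.559 -0.009  0.061] F [1.4 1.  5.3] w 0.754
open t 51.2 p [ 0.558 -0.009  0.06 ] F [ 0.4 -0.2  0. ] w 0.905
scene zmax [0.072 0.094 0.099]
97 (array([ 0.55860223, -0.01029802,  0.03107873]), np.float64(0.0012761495602543404))
wrist zmax [0.07  0.092 0.094]
261 (array([ 0.55900217, -0.00921903,  0.03126921]), np.float64(0.0007945765234400839))
side zmax [0.08  0.093 0.096]
120 (array([ 0.55864586, -0.00946976,  0.03145889]), np.float64(0.0017780585265528147))
```

View pics/wrist6.png

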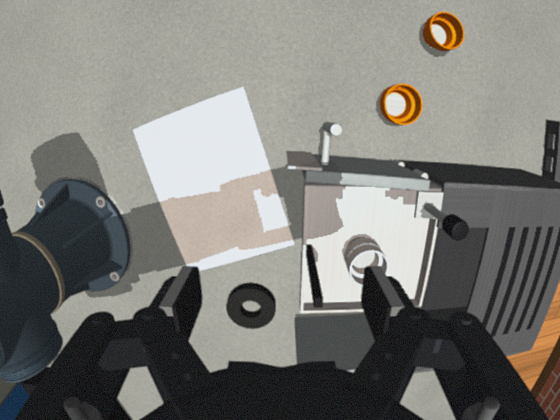

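```bash
python3 - <<'E'
from h import *
q=np.array([.4645,-.008])
m.set_gripper(W_(50));m.move_l([.4,0,.32],rot(np.pi/4),max_speed=.3);m.move_ptp([*q,.28],rot(np.pi/2+YAW));m.move_l([*q,.152],max_speed=.12)
m.set_gripper(0,40);st()
m.move_l([*(q+ex*.15),.152],max_speed=.07);st()
m.move_l([*(q+ex*.187),.152],max_speed=.04);st()
m.set_gripper(W_(50));p=m.current_ee_pos();m.move_l([p[0],p[1],.30]);m.move_l([.42,-.05,.36],rot(np.pi/4),max_speed=.3);st()
p,W=wcloud();cv2.imwrite("pics/w7.png",p[:,:,::-1]);comps(W,.18,.195,(.6,.68,-.05,.05));comps(W,.174,.190,(.4,.55,-.3,.3))
for n,(p,W) in(("wrist",(p,W)),("scene",cloud("scene"))):
    g=(abs(W[...,0]-T[0]-.187)<.05)&(abs(W[...,1]-T[1])<.045)&(W[...,2]>.084)&(W[...,2]<.1);print(n,g.sum(),circ(W[g][:,:2]) if g.sum()>10 else 0)
comps(W,.18,.195,(.6,.68,-.05,.05));comps(W,.174,.190,(.4,.55,-.3,.3))
for n in["tape_roll","carton","power_brick"]: print(n,[np.round(r["at"],3).tolist() for r in m.look_for("scene",n)][:1])
E
```

```text
t 57.6 p [ 0.465 -0.008  0.152] F [-1.3 -3.3  5.1] w 0.181
t 59.9 p [ 0.615 -0.01   0.153] F [ 0.6 -3.2  5.1] w 0.183
t 61.0 p [ 0.65  -0.01   0.152] F [-15.7  -2.7  12.9] w 0.182
t 63.5 p [ 0.421 -0.05   0.36 ] F [-0.  -0.1 -0.5] w 0.587
 comp [435. 298.] 133 [ 0.652 -0.01   0.185] [0.013 0.016 0.01 ]
 comp [484.  70.] 135 [0.481 0.208 0.18 ] [0.015 0.014 0.011]
 comp [226. 326.] 32 [ 0.494 -0.22   0.18 ] [0.008 0.009 0.01 ]
wrist 252 (array([ 0.74347276, -0.01208814,  0.03126559]), np.float64(0.0008537083611451032))
scene 0 0
 comp [312. 222.] 30 [ 0.652 -0.01   0.188] [0.012 0.015 0.012]
 comp [308. 145.] 22 [0.48  0.208 0.181] [0.013 0.014 0.013]
 comp [220. 245.] 26 [ 0.491 -0.224  0.181] [0.014 0.013 0.014]
tape_roll [[0.357, -0.142, 0.028]]
carton [[0.551, -0.518, 0.054]]
power_brick [[0.558, 0.476, 0.03]]
```

View pics/w7.png

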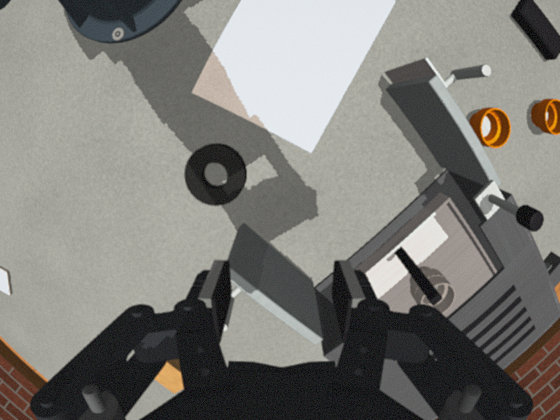

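The tray is home with its post at x 0.652 m, as at the start. The stack stands inside at px (432,290), and both leaves are open.

```bash
python3 -c "
from bench import manip as m
m.dwell(.3);m.sign_off();print(m.current_time())"
```

```text
the job is handed in; nothing more can be done
the job is handed in; nothing more can be done
```

I completed the whole sequence and handed the job in at about 64 s of robot time; sign-off gives no verdict. I lifted the bolt about 37 mm and opened the left leaf to about 1.6 rad with the right leaf still shut. Then I opened the right leaf, drew the tray out about 188 mm, nested the cups in it and pushed it home.

- **Cups:** I found only two white cups. One was knocked about 3 cm aside during the run, and I re-measured its position before picking it up. I left the two orange look-alikes alone.
- **Stack:** before the push, the stack's top rim was 93 mm above the table, as expected for two nested cups. After the push, the wrist camera still saw a round rim at nested height inside the enclosure. The scene camera could not see the stack there.
- **Tray and leaves:** the post is back at x = 0.652 m, where it started. From the handle positions, the left leaf stands at about 1.6 rad and the right at about 1.55 rad.
- **Bystanders:** by the detector, the tape roll, carton and power brick are within about 8 mm of their starting positions. That is close to its accuracy of about 4 mm per reading.
- **Force:** the highest wrist force I read was about 20 N, as the tray reached home. I only read it between moves, so brief peaks would not show.

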